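Run a locked length stop home

TASK

The length stop on the bench rail is locked by a spring. With the fingertips, press the round lock button on its carriage well down and keep it down while you slide the carriage along the rail until it is fully home against the tall end stop, then let the button spring up and take the hand away. Only press and push: do not grip the carriage by its ridge, and leave the spools, the wax tin and the tape measure where they stand.

Things in the scene. Friction and masses are not known exactly. Their poses are not given: they have to be found in the camera images.
- stop_rail: Bench rail screwed to the table: dark base plate 80 x 280 mm, 8 mm thick, with an aluminium rail (top at z 29 mm). Origin at the centre of its underside; its own +y axis runs along the rail towards the TALL end stop (dark block 80 mm wide, 12 mm thick, 66 mm high at the +y end); at the -y end is a low end cap, 36 mm high. It may stand turned any way round on the table.
- end_stop_face (a point): Point on the inner face of the tall end stop, on the rail's centre line, 50 mm above the table; the carriage is home when its front edge touches this face.
- stop_carriage (a joint): Position of the aluminium carriage (96 mm across the rail, 100 mm along it, its flat top 44 mm above the table) in m: 0 at the low end cap, 0.156 fully home against the tall end stop; grows towards the tall stop. It starts within 1 mm of 0. A pin under the lock button stands in a toothed rack hidden in the rail (a notch every 12 mm, the last one at home; 1.5 mm of play) and locks it firmly; with the button down it slides with 2 to 4 N.
- lock_button (a joint): How far the lock button is pressed, in m: 0 up (locked), 0.009 bottomed. It begins to move at about 3.5 N and is bottomed at about 7.5 N; the pin is clear of the rack from about 0.0035, and 0.005 or more is well down. Let go, it springs up by itself and the pin drops into the next notch.
- button_top (a point): Centre of the top of the lock button, a dark round cap of 46 mm diameter at its foot with sloping sides and a flat top of 30 mm diameter. Up, its top is 56 mm above the table (12 mm above the carriage's top). It rides on the carriage, on the centre line, 14 mm behind (towards the low cap from) the carriage's centre.
- ridge_mid (a point): Middle of the upright face of the thumb ridge on the carriage: the ridge is 60 mm wide across the rail and its top is 70 mm above the table. This face looks back at the button and lies 34 mm from the button's centre on the side of the tall end stop; a fingertip that holds the button down may push against it, or drag the carriage by friction on the button.
- ridge_face: Upright front wall of the thumb ridge, 8 mm thick, 26 mm high; origin at the middle of its foot, 44 mm above the table. May be pushed.
- ridge_back: Sloping back of the thumb ridge, on the side of the tall end stop; origin at its middle. Touching it and the front wall at the same time counts as gripping the ridge.
- tall_spool: Bystander: pale spool of thread standing upright, 48 mm diameter, 90 mm high; origin at the centre of its foot.
- short_spool: Bystander: dark spool of thread standing upright, 42 mm diameter, 70 mm high; origin at the centre of its foot.
- wax_tin: Bystander: round tin, 68 mm diameter, 34 mm high; origin at the centre of its underside.
- tape_measure: Bystander: yellow tape measure, 62 x 84 mm, 31 mm high; origin at the centre of its underside.

How it is judged:
By the outcome, as a careful person would: the job done as asked, in the order asked, and still so for the second after the job is handed in, with the robot touching nothing.
It also fails if it takes over 40 s, if anything falls off the work surface, if the arm or the gripper's body presses on something with over 40 N, if the wrist force passes 120 N, or if a joint passes its speed limit or range.

ROBOT

A 6-joint arm with a two-finger parallel gripper is mounted at the origin on a cart in front of the work surface, level with it; the furniture and walls round the work are solid. World frame = base frame: x ahead of the robot, y to its left, z up, the work surface at z = 0. Lengths are in m, angles in rad, forces in N, time in s.
With the tool pointing down it reaches from about 0.275 to 0.875 m from the base axis. Payload 12.5 kg.
Tool frame: the origin (TCP) lies at the very end of the fingers, on their centre line; the grasp point (between the pads) lies 19 mm behind it; x points along the fingers, y is the direction in which the jaws open and shut, and the axes are right-handed (so a half turn about x gives the same grasp; the last joint's range is limited). The gripper opens to 85 mm and grips with 20 to 120 N. Pads are 22 mm wide; open, the fingers measure 114 mm over their backs; the gripper's body (76 mm by 85 mm) begins 54 mm behind the grasp point. The pads swing forward as they close: fully open they stand 13 mm farther back than shut.
Start: joints at [-1.269, 0.351, 1.652, -0, 1.139, -0.085], TCP at [0.207, -0.509, 0.231] pointing down, gripper open.
Joint ranges: [-2.75, 2.75], [-0.79, 2.1], [0.01, 2.65], [-1.57, 4.71], [0.07, 3.14], [-2.87, 2.87]. Speed limits (rad/s): [2.22, 2.22, 2.79, 3.14, 3.14, 3.14].

INTERFACE

Orientations are given as a 3x3 rotation matrix whose columns are the frame's x, y, z axes.
In Python, from bench import manip gives the robot as it stands. Calls block until the motion is done:
- manip.move_ptp(position, orientation): joint-space move of the TCP to a pose.
- manip.move_l(position, attitude=None, max_speed=0.15): straight line of the TCP; attitude=None keeps the orientation; max_speed is the mean speed in m/s.
- manip.move_j(angles): joint-space move.
- manip.set_gripper(opening, effort=None): opening from 0.0 (shut) to 1.0 (fully open); effort is the grip in N (None keeps the last); returns when the fingers have stopped.
- manip.dwell(seconds).
- manip.inverse_kinematics(position, orientation): joint angles nearest the present ones, or None.
- manip.grab_frame(name): name is "side" or "top" or "wrist"; returns (picture, depth): 480x640x3 uint8, red, green, blue; 480x640 float32, m along the optical axis (not along the pixel's ray), 0 where there is no reading.
- manip.get_calibration(name): a dict with "camera_matrix" (3x3 intrinsics, pixels), "R" (3x3) and "t" (3): a world point X has camera coordinates R X + t. Camera axes: x right, y down, z forward; pixel columns grow to the right and rows downward; lengths in m; the calibration is good to about 2 mm. A picture is of the moment at which its call begins: read the wrist's pose just before it. get_calibration takes no time and is no camera call; for the wrist camera it gives the pose at the moment of the call.
A pose or a line that the arm cannot do raises manip.Unreachable and nothing moves.
- manip.sign_off(): hands the job in, once; it reports no verdict.
Trained networks look in the newest picture that a camera, given by its name, has taken for a name from the list of things; names that differ only in an ending like _2 or _b are one class to them, and where a whole thing is asked for, a point or a joint stands for the part that bears it (a point fixed in the world has none). Each returns a list of dicts, best first, with "confidence" (0 to 1); they miss things now and then, are a little off and sometimes report something else, mostly with a low value. They report only what shows in the picture. A call takes as long as a camera call.
- manip.look_for(camera, name): "at" ([x, y, z] in m, in world coordinates, good to about 4 mm: the middle of the surface that is visible of it).
Readings, each from a call of its own:
- manip.current_time(): time.
- manip.current_qpos(): joint angles.
- manip.current_joint_vel(): joint speeds.
- manip.current_joint_torque(): joint torques, N m.
- manip.current_ee_pos(): TCP position.
- manip.current_tcp_rot(): TCP orientation.
- manip.current_force(): force on the tool from outside, world axes, zero at the start.
- manip.current_ft_torque(): the same for the moment, N m.
- manip.current_grip_width(): opening from 0.0 (shut) to 1.0 (fully open).
Only numpy, scipy, OpenCV 4.12 (cv2) and the standard library are available. Lean on these libraries where they do the work, as an engineer would, in place of code of your own. Each camera call takes 0.05 s, during which the arm holds its last target.

## Working session

There is one attempt and no reset: what is moved stays moved. The work goes in short steps, each a Python script; the robot and the scene stay as the last script left them, time stands still between calls to the robot, and variables do not carry over. Pictures are saved under pics/ and viewed, and the job is handed in when it is done.

```bash
mkdir -p pics; ls; python3 - <<'E'
from bench import manip
import cv2
print(manip.current_time(), manip.current_ee_pos(), manip.current_force())
for c in ["top","side"]:
    im,d=manip.grab_frame(c)
    cv2.imwrite(f"pics/{c}0.png",im[:,:,::-1])
    for n in ["stop_rail","end_stop_face","button_top","ridge_mid","stop_carriage","ridge_back"]:
        r=manip.look_for(c,n)
        print(c,n,[(x['at'],round(x['confidence'],2)) for x in r[:2]])
print(manip.current_time())
E
```

```text
pics
0.0 [ 0.20741137 -0.50901956  0.23073615] [-0.40179232  0.79379704 -0.39926012]
top stop_rail [([0.5394, 0.1165, 0.026], 0.61)]
top end_stop_face [([0.5378, 0.1159, 0.0305], 0.78), ([0.5648, 0.0935, 0.0582], 0.52)]
top button_top [([0.6012, 0.0605, 0.0526], 0.56)]
top ridge_mid [([0.5405, 0.1168, 0.0317], 0.55), ([0.5756, 0.0817, 0.0749], 0.44)]
top stop_carriage [([0.5886, 0.0701, 0.0464], 0.81)]
top ridge_back [([0.5631, 0.1003, 0.0601], 0.62)]
side stop_rail [([0.5201, 0.1177, 0.0253], 0.89)]
side end_stop_face [([0.518, 0.1209, 0.0268], 0.78), ([0.5877, 0.0616, 0.0461], 0.53)]
side button_top [([0.6051, 0.0573, 0.0548], 0.87)]
side ridge_mid [([0.5749, 0.0818, 0.0622], 0.72)]
side stop_carriage [([0.584, 0.0623, 0.0443], 0.66)]
side ridge_back [([0.5499, 0.0815, 0.0538], 0.36)]
0.7
```

View pics/top0.png

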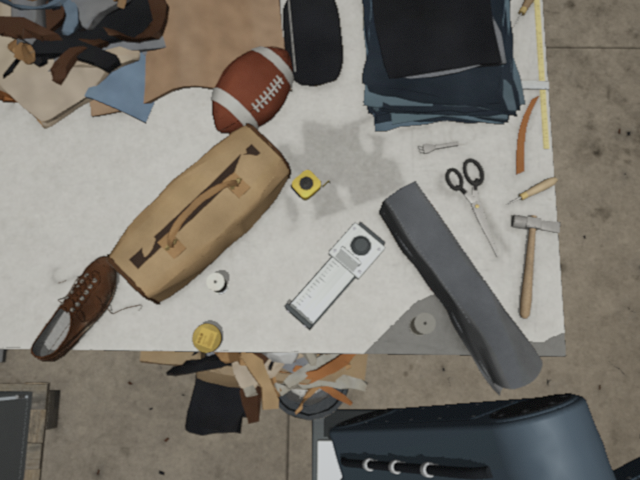

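View pics/side0.png

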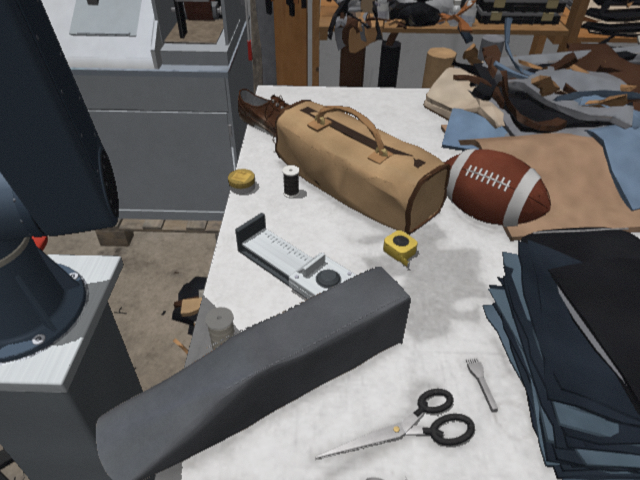

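The top view shows the rail running diagonally, with the tall stop near (303,315) and the button at (361,245). A grey object stands close to the button end, and the pale spool is at (425,322). Next I'll measure the geometry from depth.

```bash
cat > h.py <<'E'
from bench import manip
import numpy as np, cv2
def cloud(c):
    im,d=manip.grab_frame(c); k=manip.get_calibration(c)
    K=k["camera_matrix"];R=np.array(k["R"]);t=np.array(k["t"])
    v,u=np.mgrid[:480,:640]
    P=np.stack([(u-K[0][2])/K[0][0]*d,(v-K[1][2])/K[1][1]*d,d],-1)
    X=(P-t)@R; X[d==0]=np.nan
    return im,X
E
python3 - <<'E'
from h import *
im,X=cloud("top"); np.save("top.npy",X); cv2.imwrite("pics/top1.png",cv2.resize(im[190:350,270:470,::-1],(800,640)[:2],interpolation=cv2.INTER_CUBIC)[:600])
for nm,(u,v) in dict(table=(260,300),stop=(303,315),button=(361,245),grey1=(395,200),grey2=(420,240),grey3=(470,320),spool=(425,322),rail=(320,290)).items(): print(nm,X[v,u].round(4))
# high points on the grey thing
m=(X[...,2]>0.03)&(X[...,0]>0.2)&(X[...,0]<0.85)&(X[...,1]>-.3)&(X[...,1]<0.02)
print("grey max z",np.nanmax(X[...,2][m]))
# carriage plane pts and stop pts
sub=np.zeros((480,640),bool); sub[215:330,280:390]=1
z=X[...,2]
for lo,hi in [(.022,.035),(.038,.048),(.05,.06),(.06,.08)]:
    q=sub&(z>lo)&(z<hi)&(X[...,1]>0.02); p=X[q][:,:2].astype(np.float32)
    if len(p)>5: print(lo,len(p),p.mean(0),cv2.minAreaRect(p*1000), np.median(z[q]))
r=manip.look_for("top","tall_spool");print(r[:1])
E
```

```text
table [ 0.4753  0.3021 -0.0008]
stop [0.4378 0.1962 0.0285]
button [0.6029 0.0607 0.0572]
grey1 [ 0.6921 -0.0111  0.1354]
grey2 [ 0.601  -0.0668  0.1298]
grey3 [ 0.4235 -0.1743  0.1228]
spool [ 0.4217 -0.084   0.0733]
rail [0.4981 0.1566 0.0272]
grey max z 0.7815472993675194
0.022 1894 [0.5016754  0.14809404] ((534.4774169921875, 118.33120727539062), (93.42005920410156, 280.79638671875), 49.76818084716797) 0.028387438794558226
0.038 985 [0.5944004  0.07032435] ((534.5320434570312, 120.57412719726562), (95.69468688964844, 278.1430358886719), 49.464378356933594) 0.043320346891383386
0.05 334 [0.5813394 0.0810795] ((527.5266723632812, 126.94668579101562), (79.0409927368164, 264.70977783203125), 49.717384338378906) 0.05415197364495536
0.06 336 [0.50154275 0.14772399] ((521.4912109375, 131.6457977294922), (78.939697265625, 243.8478546142578), 49.89027404785156) 0.0651574038324081
[{'at': [0.4155, -0.0751, 0.0911], 'confidence': 0.89}]
```

View pics/top1.png

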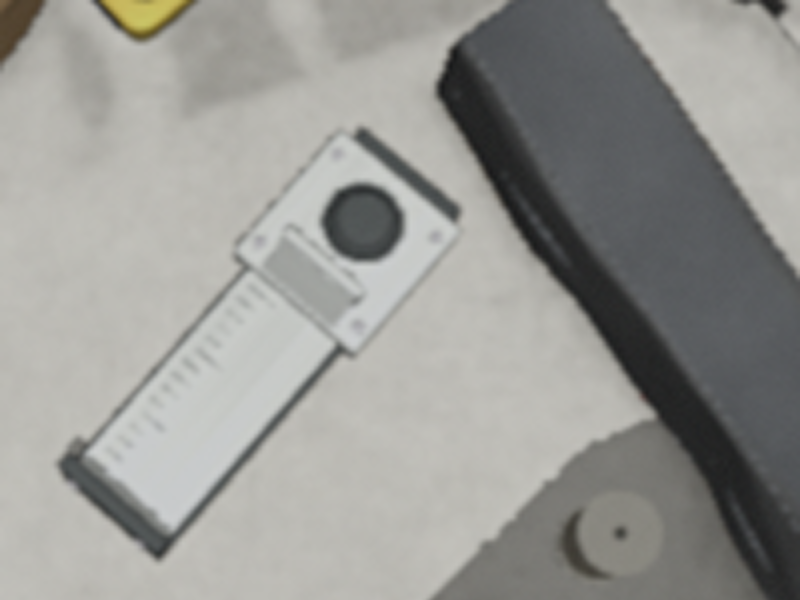

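```bash
cat >> h.py <<'E'
th=np.deg2rad(139.7); d=np.array([np.cos(th),np.sin(th),0]); c0=np.array([.5345,.1195,0])
n=np.array([-d[1],d[0],0])
def rot(s): 
    x=np.array([0,0,-1.]); y=s*d; return np.stack([x,y,np.cross(x,y)],1)
def railc(p): p=np.asarray(p)-c0; return p@d,p@n,p[...,2]
E
python3 - <<'E'
from h import *
X=np.load("top.npy")
m=(X[...,2]>0.06)&(X[...,2]<.15)&(np.abs(X[...,0]-.6)<.2)&(X[...,1]<0.05)&(X[...,1]>-.2)
m[:,:375]=0
a,b,z=railc(X[m])
for s in np.arange(-.15,.16,.03):
    q=np.abs(b-s)<.015
    if q.any(): print("across",s.round(3),"grey nearest along",a[q].max().round(4), "top z",z[q].max().round(3))
for nm in [("top",(0.6012,.0605,.0526)),("side",(.6051,.0573,.0548)),("stopC",(.4378,.1962,.03))]: print(nm[0],[round(float(v),4) for v in railc(nm[1])])
# tall stop extents
q=(X[...,2]>0.055)&(X[...,2]<.075); q[:, :285]=0;q[:,335:]=0;q[:280]=0;q[340:]=0
a,b,z=railc(X[q]);print("stop along",np.percentile(a,[2,50,98]),"across",np.percentile(b,[2,50,98]),np.median(z))
# button top & ridge top
sub=np.zeros(X.shape[:2],bool);sub[225:275,330:385]=1
for lo,hi in [(.0505,.058),(.064,.075)]:
    q=sub&(X[...,2]>lo)&(X[...,2]<hi);a,b,z=railc(X[q]);print(lo,q.sum(),np.percentile(a,[2,50,98]).round(4),np.percentile(b,[2,50,98]).round(4))
print("q",manip.current_qpos())
for s in (1,-1):
  for al in (-.092+.013,.064+.02):
    print(s,manip.inverse_kinematics(c0+al*d+[0,0,.06],rot(s)))
E
```

```text
across -0.03 grey nearest along -0.1839 top z 0.141
across 0.0 grey nearest along -0.1748 top z 0.141
across 0.03 grey nearest along -0.1625 top z 0.143
across 0.06 grey nearest along -0.1545 top z 0.143
across 0.09 grey nearest along -0.1459 top z 0.139
across 0.12 grey nearest along -0.1403 top z 0.138
across 0.15 grey nearest along -0.1334 top z 0.137
top [-0.089, 0.0019, 0.0526]
side [-0.0941, 0.0018, 0.0548]
stopC [0.1234, 0.004, 0.03]
stop along [0.12779491 0.13399086 0.13972784] across [-0.03831964 -0.00039598  0.03710811] 0.06452391874864095
0.0505 249 [-0.109  -0.0843 -0.0334] [-0.026  -0.0005  0.0223]
0.064 103 [-0.0571 -0.0522 -0.0439] [-0.0279  0.0002  0.0277]
q [-1.26855525e+00  3.50715793e-01  1.65176692e+00 -1.00458021e-05
  1.13912767e+00 -8.45914802e-02]
1 [ 3.67587938e-02  6.53219445e-01  1.64256213e+00 -4.44089210e-16
  8.45811075e-01 -2.40146617e+00]
1 [ 2.61097430e-01  5.20181447e-01  1.90399968e+00 -4.44089210e-16
  7.17411523e-01 -2.17712753e+00]
-1 [ 3.67587938e-02  6.53219445e-01  1.64256213e+00 -4.44089210e-16
  8.45811075e-01  7.40126482e-01]
-1 [ 2.61097430e-01  5.20181447e-01  1.90399968e+00 -4.44089210e-16
  7.17411523e-01  9.64465119e-01]
```

```bash
python3 - <<'E'
from h import *
manip.move_ptp(c0-.076*d+[0,0,.22],rot(-1))
manip.set_gripper(0.0,20)
print(manip.current_time(),manip.current_ee_pos(),manip.current_grip_width(),manip.current_force())
k=manip.get_calibration("wrist"); cam=-np.array(k["R"]).T@k["t"]
print("cam railc",railc(cam))
im,X=cloud("wrist"); cv2.imwrite("pics/w0.png",im[:,:,::-1])
for nm in ["button_top","ridge_mid"]:
    r=manip.look_for("wrist",nm); print(nm,[([round(float(v),4) for v in railc(x['at'])],x['confidence']) for x in r[:2]])
a,b,z=railc(X); np.save("w.npy",X)
for lo,hi in [(.052,.06),(.064,.075)]:
    q=(np.abs(b)<.04)&(z>lo)&(z<hi)&(a>-.125)&(a<-.03);print(lo,q.sum(),np.percentile(a[q],[2,50,98]).round(4),np.percentile(b[q],[2,50,98]).round(4))
E
```

```text
4.0333 [0.5924598  0.07038375 0.22000401] 0.001936028606429913 [-0.53851256  0.50182294  0.15471748]
cam railc (np.float64(-0.07612138437960869), np.float64(-0.06914658069473453), array(0.36240979))
button_top [([-0.0853, -0.0036, 0.0527], 0.6)]
ridge_mid [([-0.0531, -0.0011, 0.0645], 0.93)]
0.052 1996 [-0.1067 -0.0857 -0.0364] [-0.0277 -0.003   0.0195]
0.064 983 [-0.0568 -0.0517 -0.0458] [-0.0307 -0.0037  0.0257]
```

View pics/w0.png

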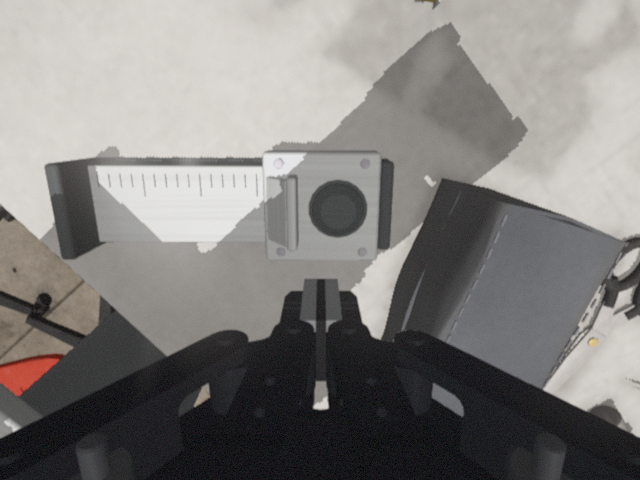

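```bash
python3 - <<'E'
from h import *
print(manip.get_calibration("wrist")["camera_matrix"][0])
X=np.load("w.npy"); a,b,z=railc(X)
tcp=np.array([-.076,0,.22])
m=(z>.2)&(z<.33)
for zz in np.arange(.205,.32,.008):
    q=m&(np.abs(z-zz)<.004)
    if q.sum()>3: print(zz.round(3),q.sum(),"along",(a[q]-tcp[0]).min().round(4),(a[q]-tcp[0]).max().round(4),"across",b[q].min().round(4),b[q].max().round(4))
im=cv2.imread("pics/w0.png");cv2.imwrite("pics/w0c.png",cv2.resize(im[260:430,210:440],(800,591),interpolation=cv2.INTER_CUBIC))
E
```

```text
[377.45692252   0.         320.47091925]
0.221 43 along -0.0066 0.0064 across -0.012 -0.0112
0.229 516 along -0.0136 0.0136 across -0.0125 -0.0069
0.237 698 along -0.0137 0.0135 across -0.0126 -0.007
0.245 814 along -0.0137 0.0136 across -0.0127 -0.007
0.253 733 along -0.0135 0.0133 across -0.0126 0.0109
0.261 1471 along -0.0298 0.0273 across -0.0149 0.0115
0.269 4208 along -0.0359 0.0358 across -0.0151 0.0115
0.277 8043 along -0.0416 0.0412 across -0.0151 0.0085
0.285 6166 along -0.049 0.0482 across -0.0188 0.0082
0.293 13310 along -0.0559 0.0551 across -0.0191 0.0067
0.301 14697 along -0.0608 0.0608 across -0.0194 0.0053
0.309 16841 along -0.0593 0.0591 across -0.0209 -0.0038
0.317 6039 along -0.0527 0.053 across -0.0222 -0.0129
```

View pics/w0c.png

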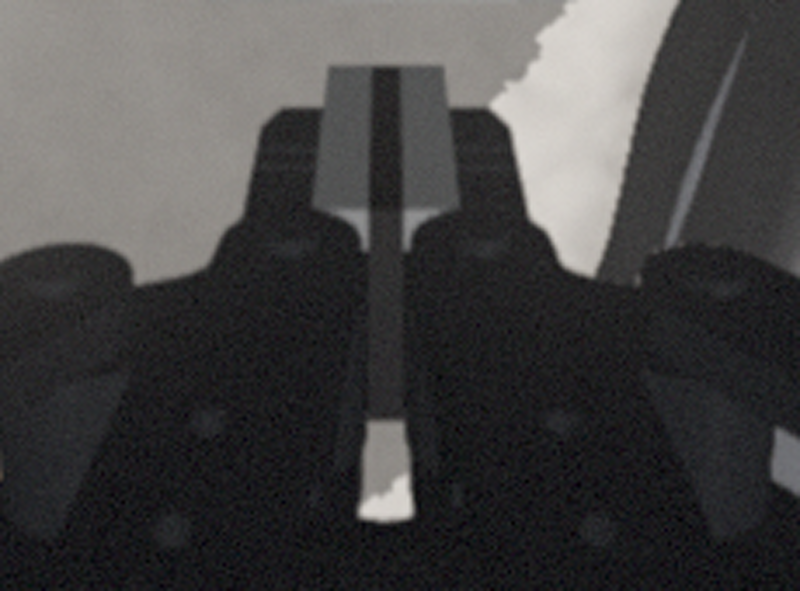

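The wrist view shows the pads are only about 13 mm thick in the jaw direction, with 27 mm fingers behind them. Shut, they would barely cover the button by the time they reached the ridge. I'll open the jaws about 20 mm along the rail instead. The rear fingertip then presses the button centre while the front finger can only touch the ridge's upright face.

```bash
python3 - <<'E'
from h import *
manip.set_gripper(0.235,60)
f0=np.mean([manip.current_force() for _ in range(5)],0)
np.save("f0.npy",f0)
al=-.0835
manip.move_l(c0+al*d-.001*n+[0,0,.10])
im,X=cloud("wrist"); cv2.imwrite("pics/w1.png",im[:,:,::-1])
a,b,z=railc(X)
p=manip.current_ee_pos(); print(manip.current_time(),railc(p),manip.current_grip_width(),f0)
for zz in np.arange(.085,.14,.006):
    q=(np.abs(z-zz)<.003)&(np.abs(a-al)<.05)&(np.abs(b)<.03)
    if q.sum()>3: print(zz.round(3),q.sum(),"along",a[q].min().round(4),a[q].max().round(4))
E
```

```text
5.5167 (np.float64(-0.0838923814297192), np.float64(-0.001435946857120126), array(0.10109032)) 0.23555188752986878 [-0.20468468  0.37404463  0.35044215]
0.103 129 along -0.1007 -0.0676
0.109 460 along -0.1071 -0.0609
0.115 616 along -0.1077 -0.0603
0.121 650 along -0.1078 -0.0604
0.127 753 along -0.1077 -0.0604
0.133 598 along -0.1075 -0.0606
0.139 1260 along -0.1118 -0.057
```

View pics/w1.png

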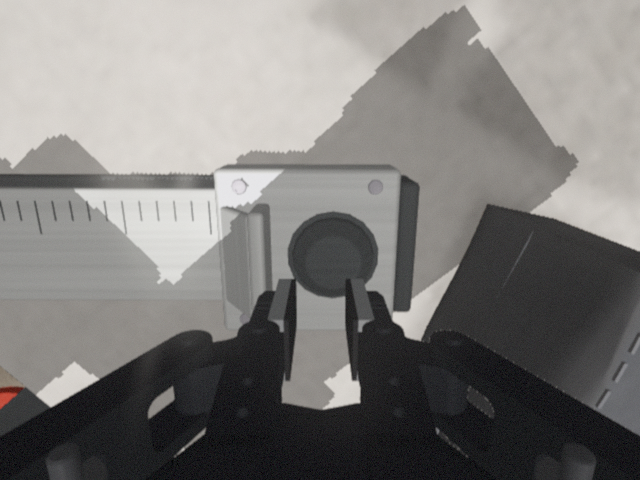

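The view shows the open fingers at (285,320) and (357,320), straddling the button at (332,255). The front finger's outer face is at along -60 mm and the ridge face is at about -57.5 mm, so I'll shift back 1 mm and press.

```bash
python3 - <<'E'
from h import *
f0=np.load("f0.npy"); al=-.085
def F(): 
    f=np.mean([manip.current_force() for _ in range(3)],0)-f0
    return f[2], f@d, f@n
manip.move_l(c0+al*d+[0,0,.066],max_speed=.06)
z=.066
print(F(),railc(manip.current_ee_pos()))
hist=[]
while z>.046:
    z-=.002
    manip.move_l(c0+al*d+[0,0,z],max_speed=.02)
    f=F(); pz=manip.current_ee_pos()[2]; hist.append((round(z,4),round(float(pz),4),[round(float(v),1) for v in f])); print(hist[-1])
    if f[0]>11 or (z>.061 and f[0]>3): break
print(manip.current_time())
im,X=cloud("side"); cv2.imwrite("pics/s1.png",cv2.resize(im[200:330,220:430,::-1],(800,495),interpolation=cv2.INTER_CUBIC))
E
```

```text
(np.float64(0.34838363814052076), np.float64(-0.15931502083451038), np.float64(0.36118062021327096)) (np.float64(-0.08507279577204958), np.float64(-7.967683200194621e-05), array(0.0660333))
(0.064, 0.0641, [0.3, -0.9, -0.7])
(0.062, 0.0619, [-0.2, 0.6, 0.1])
(0.06, 0.0599, [0.0, 0.1, 0.6])
(0.058, 0.0578, [-0.5, -0.2, 0.3])
(0.056, 0.0562, [2.6, -0.2, 0.3])
(0.054, 0.0542, [4.0, -0.3, -0.0])
(0.052, 0.0521, [3.9, 0.0, -1.3])
(0.05, 0.0502, [4.7, 0.2, -0.3])
(0.048, 0.0483, [6.2, 0.3, 0.1])
(0.046, 0.047, [12.5, -0.6, 2.6])
8.7333
```

View pics/s1.png

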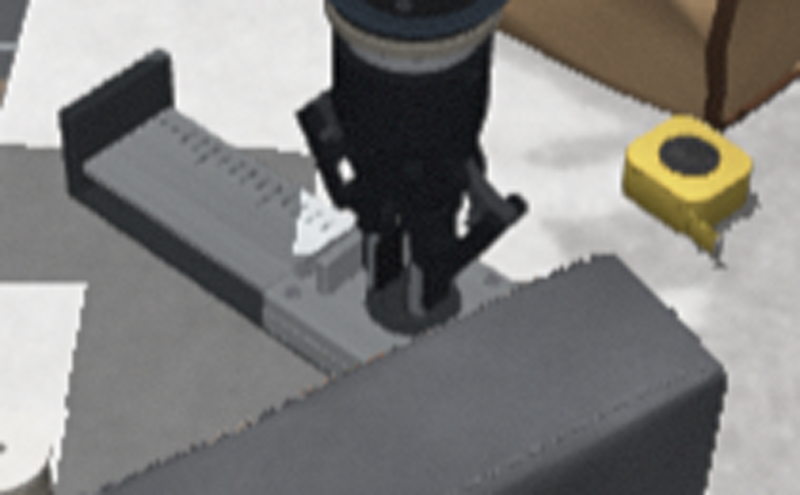

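The button bottomed at 12.5 N, and the side view shows the rear fingertip on it with the front finger in front of the ridge. Now I slide, watching the force.

```bash
python3 - <<'E'
from h import *
f0=np.load("f0.npy"); z=.046
def F(): 
    f=np.mean([manip.current_force() for _ in range(3)],0)-f0
    return [round(float(v),1) for v in (f[2], f@d, f@n)]
for i,a in enumerate([-.078,-.065,-.04,-.01,.02,.045,.06]):
    manip.move_l(c0+a*d+[0,0,z],max_speed=.04)
    f=F(); p=railc(manip.current_ee_pos()); print(a,[round(float(v),4) for v in p],f)
    if abs(f[1])>20 or f[0]>30 or f[0]<7: print("stop"); break
print(manip.current_time())
im,X=cloud("side"); cv2.imwrite("pics/s2.png",cv2.resize(im[190:320,220:430,::-1],(800,495),interpolation=cv2.INTER_CUBIC))
E
```

```text
-0.078 [-0.0783, -0.0002, 0.047] [12.0, 0.8, 2.3]
-0.065 [-0.0653, -0.0003, 0.047] [12.7, 0.5, 2.3]
-0.04 [-0.0403, -0.0003, 0.047] [13.2, 1.2, 1.1]
-0.01 [-0.0104, -0.0004, 0.047] [13.0, 1.0, 1.6]
0.02 [0.0196, -0.0005, 0.047] [12.8, 1.3, 0.5]
0.045 [0.0447, -0.0006, 0.047] [14.5, 0.5, 0.1]
0.06 [0.0597, -0.0006, 0.0469] [15.7, 0.4, -0.7]
13.4583
```

View pics/s2.png

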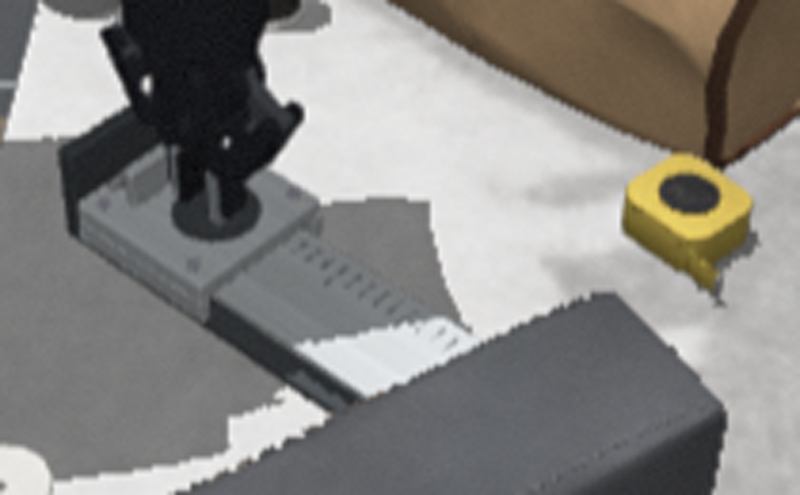

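The carriage followed with the button held down and is nearly at the stop. Now small steps until it is firmly home.

```bash
python3 - <<'E'
from h import *
f0=np.load("f0.npy"); z=.046
def F(): 
    f=np.mean([manip.current_force() for _ in range(3)],0)-f0
    return [round(float(v),1) for v in (f[2], f@d, f@n)]
a=.06
while a<.084:
    a+=.002
    manip.move_l(c0+a*d+[0,0,z],max_speed=.02)
    f=F(); p=railc(manip.current_ee_pos()); print(round(a,4),[round(float(v),4) for v in p],f)
    if f[1]<-14 or f[0]>30 or f[0]<7: print("stop"); break
print(manip.current_time())
im,X=cloud("side"); cv2.imwrite("pics/s3.png",cv2.resize(im[190:320,220:430,::-1],(800,495),interpolation=cv2.INTER_CUBIC))
E
```

```text
0.062 [0.0615, -0.0006, 0.047] [14.3, 1.1, 0.3]
0.064 [0.0635, -0.0006, 0.047] [13.6, 0.1, 0.5]
0.066 [0.0655, -0.0006, 0.0469] [14.3, -0.8, 0.3]
0.068 [0.0675, -0.0006, 0.0469] [13.9, -0.6, 0.7]
0.07 [0.0695, -0.0006, 0.047] [13.1, -0.3, 1.0]
0.072 [0.0711, -0.0008, 0.047] [11.7, -4.0, 0.1]
0.074 [0.0726, -0.001, 0.047] [10.8, -6.9, 1.1]
0.076 [0.0747, -0.0011, 0.047] [12.0, -5.5, 0.7]
0.078 [0.0753, -0.0012, 0.0471] [6.8, -16.5, 2.1]
stop
15.7583
```

View pics/s3.png

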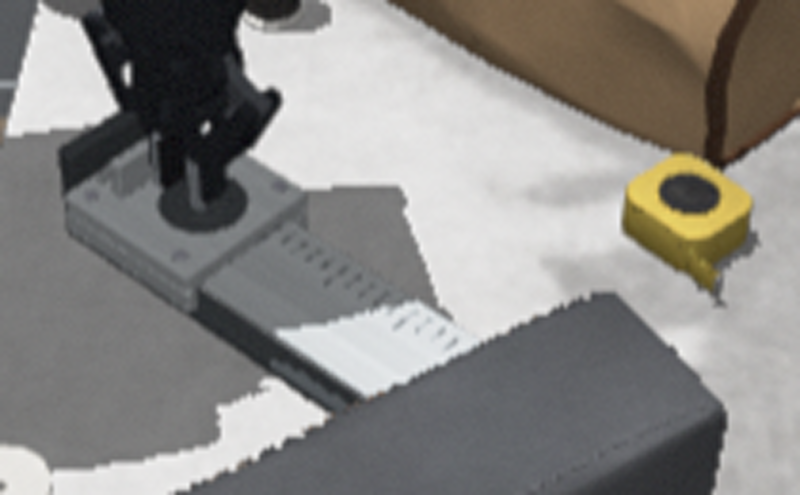

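The tool slipped about 4 mm on the button, then met the ridge, and the force rose to 16.5 N against the stop at the expected position (0.0753 along), so the carriage is home. I'll lift straight up.

```bash
python3 - <<'E'
from h import *
f0=np.load("f0.npy")
def F(): 
    f=np.mean([manip.current_force() for _ in range(3)],0)-f0
    return [round(float(v),1) for v in (f[2], f@d, f@n)]
for z in (.052,.060):
    manip.move_l(c0+.078*d+[0,0,z],max_speed=.03); print(z,F())
manip.move_l(c0+.076*d+[0,0,.08],max_speed=.06);print(F())
manip.move_l(c0+.06*d+[0,0,.26]); print(F(),manip.current_time())
im,X=cloud("wrist"); cv2.imwrite("pics/w4.png",im[:,:,::-1])
for nm in ["button_top","ridge_mid","end_stop_face"]:
    r=manip.look_for("wrist",nm); print(nm,[([round(float(v),4) for v in railc(x['at'])],x['confidence']) for x in r[:2]])
a,b,z=railc(X)
bt=(np.hypot(a-.064,b)<.012); print("button z med",np.nanmedian(z[bt]), "carriage z",np.nanmedian(z[(np.abs(a-.03)<.006)&(np.abs(b)<.03)]))
q=(np.abs(b)<.035)&(z>.04)&(z<.048)&(a<.04); print("carriage rear edge",np.percentile(a[q],[1,5]))
q=(np.abs(b)<.035)&(z>.06)&(z<.07)&(a>.12);print("stop",np.percentile(a[q],[2,98]))
im,X=cloud("side"); cv2.imwrite("pics/s4.png",cv2.resize(im[190:320,220:430,::-1],(800,495),interpolation=cv2.INTER_CUBIC))
print(manip.current_time())
E
```

```text
0.052 [3.8, -15.9, -0.3]
0.06 [0.6, -10.2, 0.8]
[-1.1, -0.4, -0.1]
[-0.1, -1.4, 0.7] 18.4167
button_top [([0.0691, -0.0047, 0.0533], 0.85)]
ridge_mid [([0.1012, 0.002, 0.0657], 0.66)]
end_stop_face [([0.0147, -0.0042, 0.0342], 0.97)]
button z med 0.33475458371638267 carriage z 0.31486553946162416
carriage rear edge [-0.18689081 -0.18422331]
stop [0.12864737 0.13999793]
18.6667
```

View pics/w4.png

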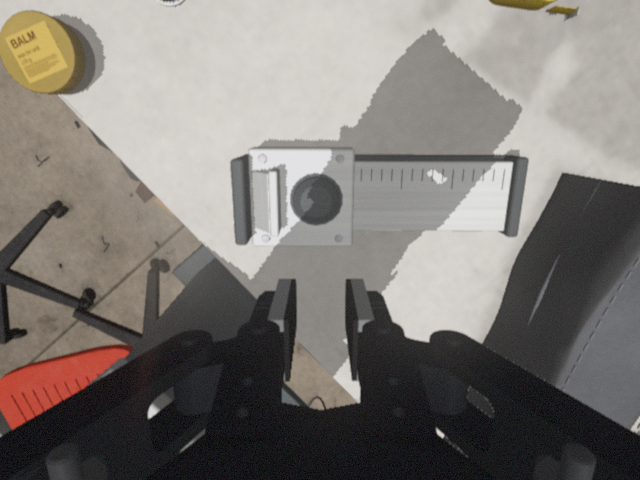

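View pics/s4.png

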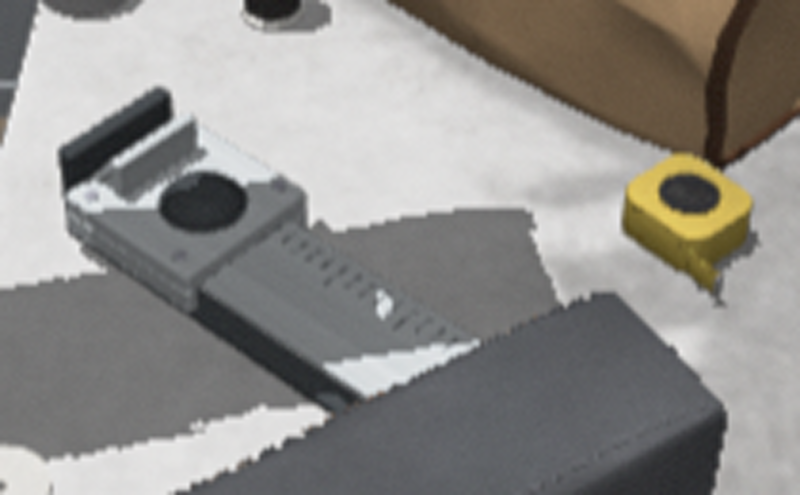

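```bash
python3 - <<'E'
from h import *
for c in ("wrist","side"):
    im,X=cloud(c); a,b,z=railc(X); ok=z<.08
    print(c,"button z",np.nanpercentile(z[ok&(np.hypot(a-.064,b)<.012)],[25,50,75]).round(4),"carriage z",np.nanmedian(z[ok&(np.abs(a-.035)<.004)&(np.abs(b)<.03)]).round(4))
    q=(np.abs(b)<.03)&(z>.04)&(z<.048)&(a>-.05)&(a<.035); print(" rear edge (home .028)",np.percentile(a[q],[1,5]).round(4))
    q=(np.abs(b)<.045)&(z>.04)&(z<.046)&(a>.1)&(a<.15); print(" front edge (.128)",np.percentile(a[q],[50,95,99]).round(4) if q.any() else None)
X0=np.load("top.npy")
for nm in ["tall_spool","short_spool","wax_tin","tape_measure"]:
    r=manip.look_for("side",nm); print(nm,[(np.round(x['at'],3),x['confidence']) for x in r[:1]])
print(manip.current_time(),manip.current_force())
E
```

```text
wrist button z [0.0555 0.056  0.0565] carriage z 0.0441
 rear edge (home .028) [0.0287 0.0289]
 front edge (.128) [0.1201 0.1286 0.1288]
side button z [0.0553 0.0562 0.057 ] carriage z 0.044
 rear edge (home .028) [0.0267 0.0272]
 front edge (.128) [0.116  0.1308 0.136 ]
tall_spool [(array([ 0.418, -0.089,  0.093]), 0.91)]
short_spool [(array([0.512, 0.39 , 0.05 ]), 0.92)]
wax_tin [(array([0.384, 0.406, 0.033]), 0.95)]
tape_measure [(array([0.762, 0.181, 0.027]), 0.93)]
18.9667 [ 0.55536572  0.38448372 -0.54562345]
```

The button is back up at z 56 mm, the carriage's front and rear edges are at the home position, and the hand is clear. I'm handing it in.

```bash
python3 -c "
from bench import manip
print(manip.sign_off(),manip.current_time())"
```

```text
the job is handed in; nothing more can be done
the job is handed in; nothing more can be done
```

The carriage is fully home against the tall end stop, the lock button is up, and the hand is clear. I handed the job in at about 19 s on the robot's clock.

**What I did:** With the jaws set about 20 mm apart along the rail, the rear fingertip pressed the button to its bottom (about 12 N) and dragged the carriage along. Near the end that fingertip slipped about 4 mm on the button. The front finger then met the ridge's upright face and pushed the carriage home, with about 16 N against the stop. I lifted straight up while still pushing, so the pin could drop into the last notch.

**Last checks:**
- **Button:** its top is back at z 56 mm, and the carriage top is at 44 mm.
- **Carriage:** the wrist camera puts its front edge at 128.6 mm, where home is 128, and its rear edge at 28.7 mm, where home is 28.
- **Hand:** the tool is 0.26 m up and the force on it is down to sensor noise.

**Checks that disagreed or were weaker:**
- **Button pressure:** at the last push the vertical force read only 6.8 N, just under the 7.5 N bottoming force. The fingertip height was unchanged at 47 mm, so the button was still well down.
- **Network positions:** the wrist camera network put the button 5 mm past its home position. It read 7 mm high at the start too, so the movement it saw was 154 mm. Its `end_stop_face` detection was on the wrong part.
- **Front edge in the side view:** that reading was noisy, at 131–136 mm.
- **Spools, tin and tape:** my tools never went near them and the final detections look right. Of these I had a starting position only for the tall spool, and it reads within about 14 mm of that from a different camera.

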